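Hold a hanging capsule caddy against the rail's sprung buffer

ROBOT

A 6-joint arm with a two-finger parallel gripper is mounted at the origin on the work surface. World frame = base frame: x ahead of the robot, y to its left, z up, the work surface at z = 0. Lengths are in m, angles in degrees, forces in N, time in s.
With the tool pointing down it reaches from about 0.3 to 0.75 m from the base axis. Payload 8.5 kg.
Tool frame: the origin (TCP) lies at the very end of the fingers, on their centre line; the grasp point (between the pads) lies 19 mm behind it (grip_depth is the distance from the TCP to the grasp point, in m); z points along the fingers, y is the direction in which the jaws open and shut (so a half turn about z gives the same grasp; the last joint's range is limited). The gripper opens to 85 mm and grips with 20 to 120 N. Pads are 22 mm wide; open, the fingers measure 114 mm over their backs; the gripper's body (76 mm by 85 mm) begins 54 mm behind the grasp point. The pads swing forward as they close: fully open they stand 13 mm farther back than shut.
Start: joints at [-88.654, 21.807, 74.336, -0, 83.858, -12.336], TCP at [0.13, -0.534, 0.231] pointing down, gripper open.
Joint ranges: [-178.18, 178.18], [-50.72, 133.34], [12.68, 142.11], [-81.47, 261.47], [9.98, 163.14], [-165.26, 165.26]. Speed limits (degrees/s): [136.94, 136.94, 180, 180, 180, 180].

INTERFACE

Orientations are given as a 3x3 rotation matrix whose columns are the frame's x, y, z axes.
In Python, from rig import observe, get_image, close_job, silhouettes, grip_depth gives the robot as it stands. The module is installed in compiled form; this text tells all that it offers.
- The arm moves only by the shell command python3 -m crank 'ROWS' [FORCE]. ROWS is a JSON object of lists of equal length, an entry for each row: "slide": the shift along the tool's x, y, z in m, a list of three; "roll": the turn about the tool's z in rad; "grip": the finger opening in m, from 0 to 0.0854. A call has exactly 8 rows; each row is the pose to reach, as a shift and turn from the pose commanded when the call began, along the tool's axes at that moment; what a row does not reach only later rows make up. A row lasts 1/10 s, in which the tool goes at most 50 mm and 8.59 degrees, less where a joint would pass 70% of its speed; a pose out of reach is approached as far as the arm can. A call with a gripper value outside its range is refused whole. The fingers move at their own pace and stop on an object; FORCE is the grip in N (left out, the last holds). Time passes only in rows, so rows that repeat a pose let the fingers close, or fill a call up. It gives the time, the measured TCP pose, the force and the opening at its end, in the units of the state.
- observe(): the state, without advancing time (a new reading comes with each control period).
- get_image(name): name is "side" or "top" or "wrist"; returns a dict with "frame" (480x640x3 uint8, red, green, blue), "fx", "fy", "cx", "cy" (pixels), "D" ([k1, k2, p1, p2, k3] as OpenCV has them; the pictures are not rectified), "xyz" and "rotation" of the camera in the world. Camera axes: x right, y down, z forward; pixel columns grow to the right and rows downward; lengths in m; the calibration is good to about 2 mm. A picture is of the moment at which its call begins. There is no depth.
- close_job(): hands the job in, once; it reports no verdict.
Trained networks look in a picture, given as the dict that the camera call returned (one of the last four; its "shot" number tells which), for a name from the list of things; names that differ only in an ending like _2 or _b are one class to them, and where a whole thing is asked for, a point or a joint stands for the part that bears it (a point fixed in the world has none). Each returns a list of dicts, best first, with "confidence" (0 to 1); they miss things now and then, are a little off and sometimes report something else, mostly with a low value. They report only what shows in the picture. A call takes as long as a camera call. They do not tell look-alikes from the thing itself.
- silhouettes(target, picture): "pixels" (480x640 bool, what is visible of it) and "box" ([centre column, centre row, width, height] in pixels, round what is visible of it).
The state is a dict: "time_s": time; "q": joint angles; "qvel": joint speeds; "joint_efforts": joint torques, N m; "position": TCP position; "tool_rot": TCP orientation; "ft_force": force on the tool from outside, world axes, zero at the start; "wrist_torque": the same for the moment, N m; "grip_width": finger opening in m.
Only numpy, scipy, OpenCV 4.12 (cv2) and the standard library are available. Lean on these libraries where they do the work, as an engineer would, in place of code of your own. Each camera call takes 0.05 s, during which the arm holds its last target.

TASK

Please hook the capsule caddy over the bare part of the steel rail, well clear of the red buffer, then, keeping it hooked on the rail, slide it along to the buffer and press it in about half-way, so that the yellow half of its stem is gone and the green half still shows (about 6 N), never all the way to its end. Keep holding it there, steady, upright and fully down on the rail, so that I can tighten its clamp: your program finishes while you are still holding and pushing. Leave the mug, the water bottle and the sugar jar where they stand.

Things in the scene. Friction and masses are not known exactly. Their poses are not given: they have to be found in the camera images.
- caddy: Loose coffee-capsule caddy, 0.2-0.4 kg, standing upright at the start, yaw up to 0.5. Origin: underside. x runs from its box (robot's side) to its hook, z up. Pale wooden open box 80 mm wide (y), 45 tall, x -55 to 0, holding a blue and a red capsule; white back plate x 0 to 4 mm rises behind it to the hook at the top; black grip post on the hook.
- caddy_grip (a point): Point in the caddy's black grip post, at x 6, z 160 mm of the caddy, axes as the caddy's. The post is 24 mm (x) by 20 mm (y), upright, from 30 mm below this point (top of the hook) to 25 mm above it (free top): grip it from above.
- caddy_hook (a point): Point in the hook (x 16, z 119 mm of the caddy, axes as the caddy's) that lies on the rail's axis once fully down and centred. The hook is a white upside-down U: plate 12 mm in -x, crown 6 mm above, tongue 12 mm in +x with a flared lip down to 18 mm below. 44 mm wide: the flank that meets the buffer is 22 mm in +y. Come over the rail from the robot's side, 30 mm or more high, then lower.
- rail_mid (a point): Middle of the axis of the fixed level steel rail: round bar 12 mm thick, 180 mm above the counter, running along this point's y; x points away from the robot (yaw up to 0.2). Dark posts 16 mm thick carry it at y -270 and +270 mm. It is bare from the post at -y to the buffer (270 mm or more).
- buffer_face (a point): Centre of the red buffer's face, on the rail's axis; moves with it. Axes as rail_mid; the face looks to -y, pressing goes to +y. Disc 32 mm across, 12 thick, round the rail, on a 21 mm thick stem that slides into a fixed black collar (34 x 40 x 36 mm, its screw 35 mm above the axis). At rest 24 mm of stem show: 12 yellow by the collar (vanish first), 12 green by the disc.
- buffer (a joint): How far the buffer is pressed in: 0 = out, at rest; 0.024 m = all the way in. Its spring pushes back with 1.6 N at first contact plus 0.4 N per mm: 6.4 N half-way (0.012), 11.2 N at the end. Sliding friction of the hook on the rail adds a little to the push.
- mug_mid (a point): Centre, half-way up, of the loose white mug: 80 mm across, 90 mm tall, with a handle. Leave it alone. It stands left or right of the work.
- bottle_mid (a point): Centre, half-way up, of the loose clear water bottle with a blue label: 64 mm across, 200 mm tall. Leave it alone. It stands across the work from the mug.
- jar_mid (a point): Centre, half-way up, of the loose amber sugar jar: 68 mm across, 85 mm tall. Leave it alone. It stands beyond the rail.
Not all that is in view belongs to the job. What is shaped like the caddy but orange is not meant.

How it is judged:
By the outcome, as a careful person would: the job done as asked, in the order asked, and still so for the second after the job is handed in, while the arm keeps its last pose, push and grip.
It also fails if it takes over 51 s, if anything falls off the work surface, if the arm or the gripper's body presses on something with over 40 N, if the wrist force passes 120 N, or if a joint passes its speed limit or range.

## Working session

There is one attempt and no reset: what is moved stays moved. The work goes in short steps, Python scripts to look and compute and a shell command to move; the robot and the scene stay as the last step left them, time stands still between calls to the robot, and variables do not carry over. Pictures are saved under pics/ and viewed, and the job is handed in when it is done.

```bash
mkdir -p pics
cat > h.py <<'E'
import numpy as np, cv2
from rig import observe,get_image,close_job,silhouettes,grip_depth
def save(im,n,crop=None,s=1):
    f=im["frame"][:,:,::-1]
    if crop: f=f[crop[1]:crop[3],crop[0]:crop[2]]
    if s!=1: f=cv2.resize(f,None,fx=s,fy=s,interpolation=cv2.INTER_CUBIC)
    cv2.imwrite("pics/"+n,f)
def K(im): return np.array([[im["fx"],0,im["cx"]],[0,im["fy"],im["cy"]],[0,0,1.]])
def R(im): return np.array(im["rotation"]).reshape(3,3)
def ray(im,px):
    p=cv2.undistortPoints(np.array([[px]],float),K(im),np.array(im["D"],float))[0,0]
    d=R(im)@np.array([p[0],p[1],1]); return np.array(im["xyz"],float),d/np.linalg.norm(d)
def atz(im,px,z):
    o,d=ray(im,px); return o+d*(z-o[2])/d[2]
def proj(im,P):
    P=np.atleast_2d(P).astype(float); r=R(im).T
    t=-r@np.array(im["xyz"],float)
    return cv2.projectPoints(P,cv2.Rodrigues(r)[0],t,K(im),np.array(im["D"],float))[0][:,0]
def tri(obs):
    A=np.zeros((3,3));b=np.zeros(3)
    for im,px in obs:
        o,d=ray(im,px);M=np.eye(3)-np.outer(d,d);A+=M;b+=M@o
    X=np.linalg.solve(A,b)
    return X
E
python3 - <<'E'
from h import *
s=observe();print(s["time_s"],s["position"],s["tool_rot"],s["ft_force"],s["grip_width"],grip_depth)
for n in ["side","top","wrist"]:
    im=get_image(n);save(im,n+"0.png");print(n,im["xyz"],np.round(R(im),3).tolist(),im["fx"],im["D"])
    for t in ["caddy","buffer","mug_mid","bottle_mid","jar_mid","rail_mid"]:
        try: print(t,[(np.round(x["box"],0).tolist(),round(x["confidence"],2)) for x in silhouettes(t,im)])
        except Exception as e: print(t,e)
E
```

```text
0.0 [ 0.13008883 -0.53410386  0.23070595] [[ 9.71620071e-01  2.36546902e-01  4.01646480e-06]
 [ 2.36546650e-01 -9.71619061e-01  1.44342921e-03]
 [ 3.45341183e-04 -1.40151471e-03 -9.99998958e-01]] [-0.63915763 -0.26270778  0.70132661] 0.0851314425476942 0.0187
side [0.45596447 0.74222816 1.01641978] [[-0.998, -0.045, 0.034], [-0.057, 0.762, -0.645], [0.003, -0.646, -0.763]] 447.08113529641014 [0.00919662 0.         0.         0.         0.        ]
caddy [([387.0, 161.0, 40.0, 51.0], 0.65)]
buffer [([271.0, 248.0, 10.0, 12.0], 0.4)]
mug_mid [([339.0, 165.0, 21.0, 37.0], 0.76), ([273.0, 250.0, 7.0, 15.0], 0.45)]
bottle_mid [([310.0, 394.0, 33.0, 59.0], 0.55)]
jar_mid [([234.0, 227.0, 24.0, 37.0], 0.77)]
rail_mid [([276.0, 254.0, 57.0, 212.0], 0.56)]
top [0.41426105 0.01185132 1.59237275] [[-0.017, -0.998, 0.059], [-1.0, 0.016, -0.006], [0.005, -0.059, -0.998]] 575.8967648444903 [-0.00754637  0.          0.          0.          0.        ]
caddy [([459.0, 328.0, 39.0, 43.0], 0.94), ([383.0, 263.0, 37.0, 36.0], 0.81), ([321.0, 216.0, 229.0, 46.0], 0.54)]
buffer [([278.0, 209.0, 14.0, 14.0], 0.64)]
mug_mid [([458.0, 276.0, 45.0, 28.0], 0.67)]
bottle_mid [([165.0, 257.0, 36.0, 23.0], 0.64)]
jar_mid [([352.0, 165.0, 28.0, 30.0], 0.77), ([382.0, 265.0, 35.0, 38.0], 0.35), ([164.0, 258.0, 37.0, 24.0], 0.28)]
rail_mid [([322.0, 216.0, 228.0, 48.0], 0.76)]
wrist [ 0.20167658 -0.51788951  0.3736536 ] [[0.236, -0.93, -0.28], [-0.972, -0.226, -0.068], [-0.0, 0.288, -0.958]] 335.47165955503317 [-0.043922  0.        0.        0.        0.      ]
caddy [([161.0, 43.0, 197.0, 86.0], 0.92)]
buffer []
mug_mid []
bottle_mid []
jar_mid []
rail_mid []
```

View pics/side0.png

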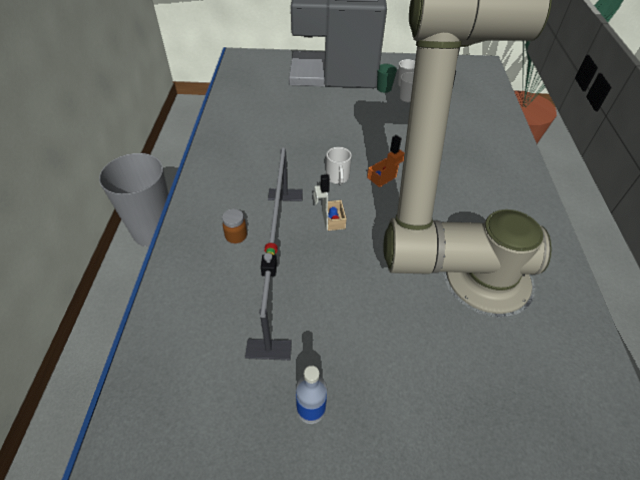

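View pics/top0.png

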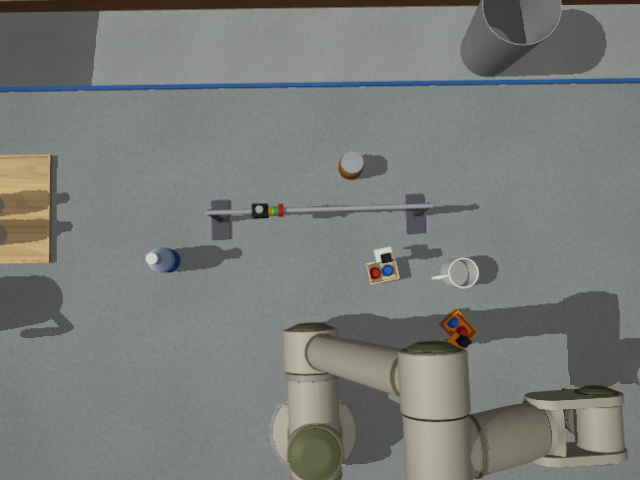

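View pics/wrist0.png

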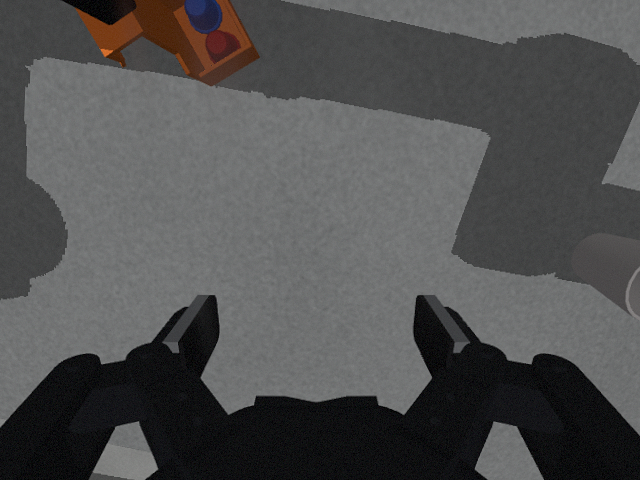

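Caddy candidates:
- Pale wooden box with a white plate: top (383,265), side (333,205).
- Orange look-alike: top (459,328), side (386,168).

The description asks for the pale wooden one, so I choose that. The bottle is at top (165,258), the mug at (462,272), the jar at (351,165) and the buffer at (278,210). Next I'll check the choice in a close crop.

Run:
```python
from h import *
im=get_image("top");save(im,"t1.png",(340,190,500,310),5)
im=get_image("side");save(im,"s1.png",(240,140,400,260),5)
```

```text
(no output)
```

View pics/t1.png

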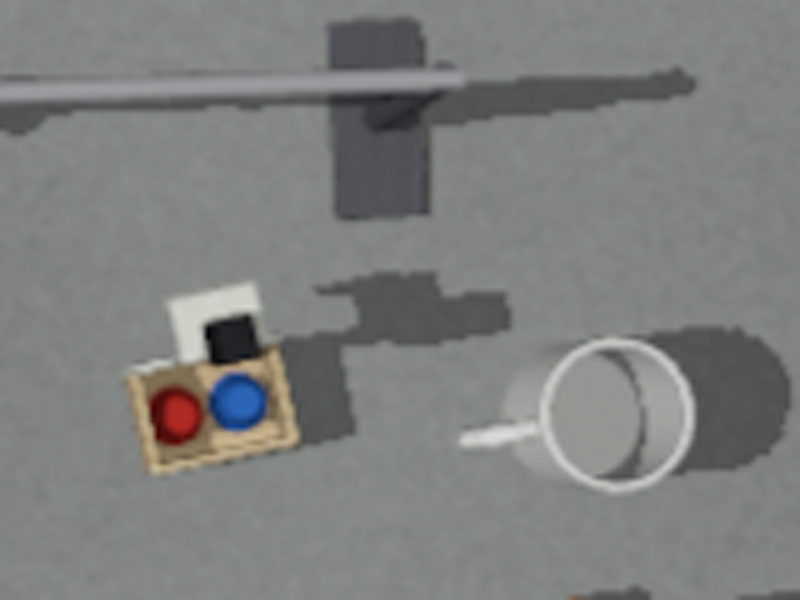

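View pics/s1.png

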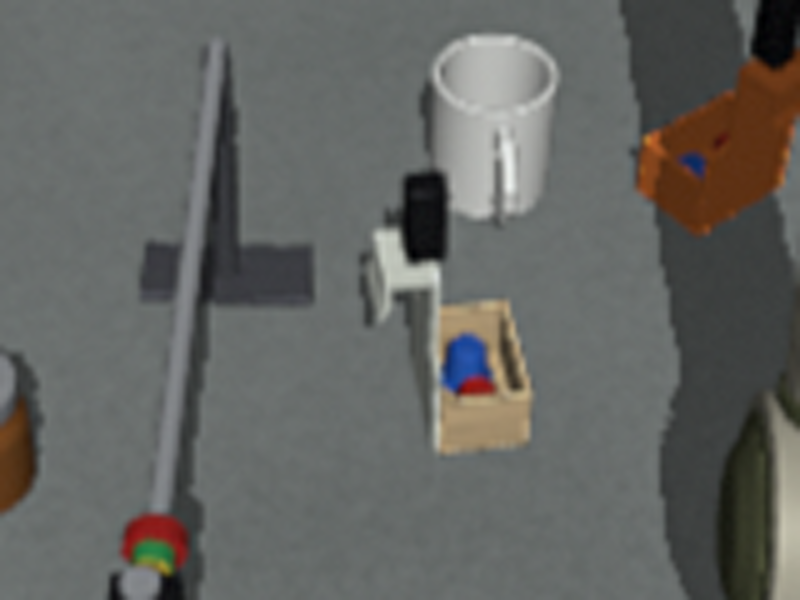

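Run:
```python
from h import *
from scipy.optimize import least_squares
T=get_image("top");S=get_image("side")
save(T,"t2.png",(200,180,300,240),8);save(S,"s2.png",(230,220,310,280),10)
t=lambda x,y:(340-.4+(x)/5,190-.4+y/5); s=lambda x,y:(240-.4+x/5,140-.4+y/5)
obs=[(T,t(150,473),(-.055,.04,.045)),(T,t(298,440),(-.055,-.04,.045)),(T,t(277,347),(0,-.04,.045)),
(T,t(231,342),(.006,0,.185)),(T,t(128,375),(.002,.04,.045)),
(S,s(528,442),(-.055,.04,0)),(S,s(530,394),(-.055,.04,.045)),(S,s(437,450),(.002,.04,0)),(S,s(508,302),(-.055,-.04,.045)),(S,s(425,178),(.006,0,.185))]
def f(p,full=False):
    c,sn=np.cos(p[2]),np.sin(p[2]);r=[]
    for im,px,P in obs:
        W=np.array([p[0]+c*P[0]-sn*P[1],p[1]+sn*P[0]+c*P[1],P[2]]);r.append(proj(im,W)[0]-px)
    return np.array(r).ravel()
q=least_squares(f,[.4,-.15,0.2],loss="soft_l1");print(q.x,np.round(f(q.x).reshape(-1,2),1).tolist())
p=q.x;c,sn=np.cos(p[2]),np.sin(p[2]);print("grip",p[0]+.006*c,p[1]+.006*sn)
for n,z in[("mug_mid",.045),("bottle_mid",.1),("jar_mid",.04)]:
    o=[]
    for im in(T,S):
        d=silhouettes(n,im)
        if d:o.append((im,d[0]["box"][:2]))
    print(n,tri(o) if len(o)>1 else None)
```

```text
[ 0.45611941 -0.18480721  0.19858327] [[0.5, 0.3], [-0.0, 0.5], [-0.3, -0.9], [1.1, -0.8], [0.3, -0.9], [0.2, 0.8], [0.8, 0.3], [-0.2, 1.1], [0.1, -0.4], [0.6, 0.7]]
grip 0.462001491702947 -0.18362352462403514
mug_mid [ 0.42148763 -0.38402628  0.05863974]
bottle_mid [0.47127408 0.38577518 0.07805161]
jar_mid [ 0.71860631 -0.10909551  0.03887311]
```

View pics/t2.png

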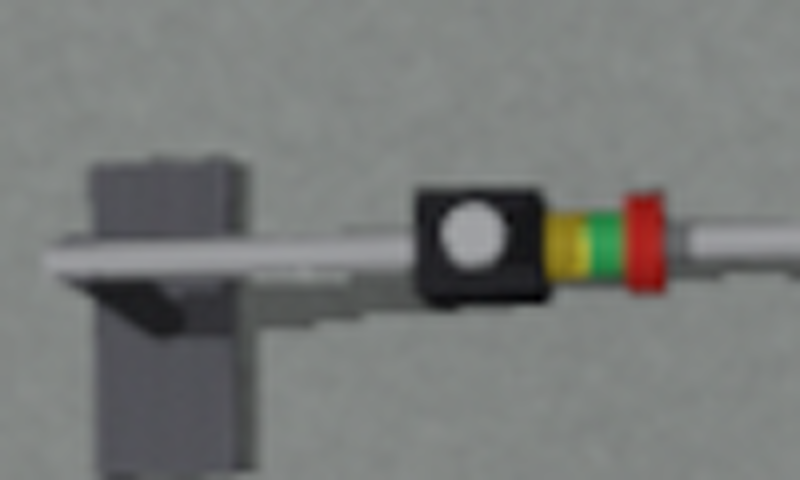

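View pics/s2.png

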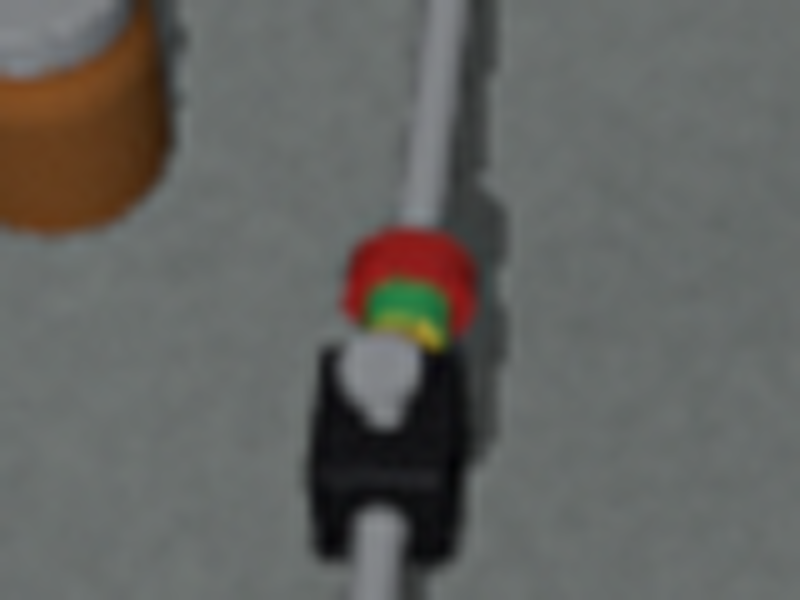

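Run:
```python
from h import *
T=get_image("top");S=get_image("side")
t2=lambda x,y:(200-.4+x/8,180-.4+y/8); t1=lambda x,y:(340-.4+x/5,190-.4+y/5)
s1=lambda x,y:(240-.4+x/5,140-.4+y/5); s2=lambda x,y:(230-.45+x/10,220-.45+y/10)
tp=[t2(50,261),t2(330,248),t2(780,241),t1(100,88),t1(300,84),t1(460,79)]
P=np.array([atz(T,p,.18) for p in tp]);print("top",P.round(4).tolist())
m=np.polyfit(P[:,1],P[:,0],1);print(m)
sp=[s1(217,45),s1(200,180),s1(175,400),s2(425,190),s2(380,560)]
Q=np.array([atz(S,p,.18) for p in sp]);print("side",Q.round(4).tolist());print(np.polyfit(Q[:,1],Q[:,0],1), [ (q[0]-np.polyval(m,q[1])).round(4) for q in Q])
print("disc face",atz(T,t2(664,243),.18),atz(T,t2(664,243),.19),"disc back",atz(T,t2(626,243),.196),"collar -y edge",atz(T,t2(547,243),.2),"collar + edge",atz(T,t2(415,243),.2))
print("side disc face top",atz(S,s2(412,228),.196))
# post base / post edges
```

```text
top [[0.5803, 0.259, 0.18], [0.583, 0.1728, 0.18], [0.5829, 0.0342, 0.18], [0.5867, -0.1201, 0.18], [0.5871, -0.2189, 0.18], [0.5883, -0.2981, 0.18]]
[-0.01362149  0.58433048]
side [[0.59, -0.3008, 0.18], [0.5883, -0.1829, 0.18], [0.5845, -0.0176, 0.18], [0.584, 0.0453, 0.18], [0.5821, 0.1557, 0.18]]
[-0.01786866  0.58472328] [np.float64(0.0016), np.float64(0.0015), np.float64(-0.0001), np.float64(0.0003), np.float64(-0.0001)]
disc face [0.582854  0.0699457 0.18     ] [0.58166032 0.06953438 0.19      ] disc back [0.58113076 0.08085983 0.196     ] collar -y edge [0.58103993 0.10464924 0.2       ] collar + edge [0.58168758 0.14472346 0.2       ]
side disc face top [0.58336642 0.07054094 0.196     ]
```

The pick is confirmed: pale box, white hook, black post, yaw 0.199. Grip point is at about (0.462, -0.184). The rail is x ≈ 0.5845 - 0.016y and the buffer face is at y ≈ 0.070. Now I'll move above the post.

```bash
python3 -m crank '{"slide":[[0,0,-0.03],[0.03,-0.02,-0.05],[0.07,-0.045,-0.05],[0.11,-0.07,-0.05],[0.15,-0.097,-0.05],[0.19,-0.123,-0.05],[0.23,-0.148,-0.05],[0.27,-0.174,-0.05]],"roll":[0,0,0.01,0.02,0.03,0.04,0.04,0.04],"grip":[0.085,0.085,0.085,0.085,0.085,0.085,0.085,0.085]}'
python3 - <<'E'
from h import *
s=observe();print(s["position"],s["tool_rot"])
im=get_image("wrist");save(im,"w1.png")
G=np.array([.462,-.1836,.185]);print(proj(im,G))
E
```

```text
time_s: 2.45
position: [0.3523, -0.2999, 0.2815]
tool_rot: [[0.98, 0.197, 0.0], [0.197, -0.98, -0.0], [0.0, 0.001, -1.0]]
ft_force: [1.2, 0.5, 0.2]
grip_width: 0.0849
[ 0.3522723  -0.29988725  0.28154609] [[ 9.80363724e-01  1.97197438e-01  3.72568153e-04]
 [ 1.97197603e-01 -9.80363647e-01 -4.74237838e-04]
 [ 2.71733787e-04  5.38395120e-04 -9.99999818e-01]]
[[171.70118937  47.17381298]]
```

View pics/w1.png

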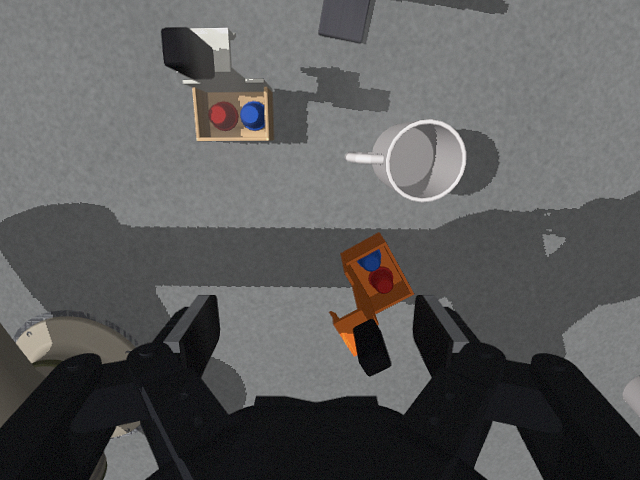

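The wrist view agrees with the prediction: post top near (172,47) and the box square to the tool. I'll go above it and lower a little.

```bash
python3 -m crank '{"slide":[[0.035,-0.025,0],[0.07,-0.05,0],[0.1,-0.071,0],[0.12,-0.085,0],[0.1305,-0.0924,0],[0.1305,-0.0924,0.02],[0.1305,-0.0924,0.04],[0.1305,-0.0924,0.04]],"roll":[0,0,0,0,0,0,0,0],"grip":[0.085,0.085,0.085,0.085,0.085,0.085,0.085,0.085]}'
python3 - <<'E'
from h import *
im=get_image("wrist");save(im,"w2.png")
c,s=np.cos(.1986),np.sin(.1986)
for dx,dy in[(-.012,.01),(-.012,-.01),(.012,.01),(.012,-.01)]:print(proj(im,[.462+c*dx-s*dy,-.1836+s*dx+c*dy,.185]))
E
```

```text
time_s: 3.3
position: [0.4599, -0.185, 0.2393]
tool_rot: [[0.98, 0.197, -0.004], [0.197, -0.98, 0.003], [-0.003, -0.003, -1.0]]
ft_force: [-0.8, -0.2, -0.4]
grip_width: 0.0847
[[297.41601181 273.59269261]]
[[329.00704346 273.62717769]]
[[296.7671193  237.32412359]]
[[329.45147352 237.3456341 ]]
```

View pics/w2.png

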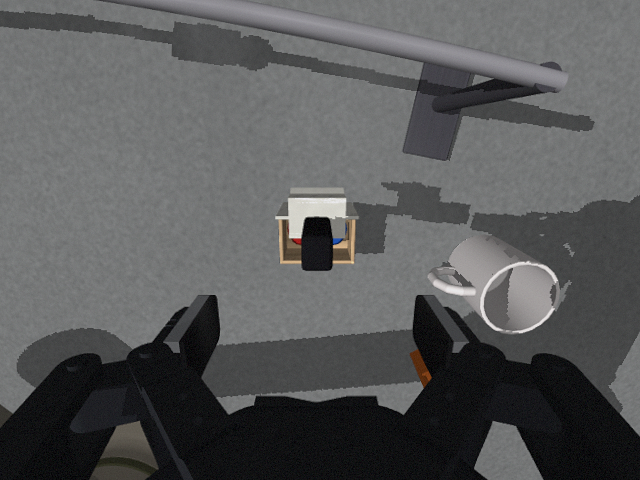

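```bash
python3 -m crank '{"slide":[[0.001,0.0015,0.025],[0.001,0.0015,0.05],[0.001,0.0015,0.07],[0.001,0.0015,0.085],[0.001,0.0015,0.094],[0.001,0.0015,0.0965],[0.001,0.0015,0.0965],[0.001,0.0015,0.0965]],"roll":[0,0,0,0,0,0,0,0],"grip":[0.085,0.085,0.085,0.085,0.085,0.085,0.085,0.085]}' 60
python3 - <<'E'
from h import *
im=get_image("wrist");save(im,"w3.png",(160,160,480,400),2)
print(observe()["position"])
E
```

```text
time_s: 4.15
position: [0.4626, -0.1867, 0.1457]
tool_rot: [[0.98, 0.197, 0.001], [0.197, -0.98, -0.001], [0.001, 0.001, -1.0]]
ft_force: [-0.3, 0.1, -0.6]
grip_width: 0.0849
[ 0.46256791 -0.18665328  0.14565619]
```

View pics/w3.png

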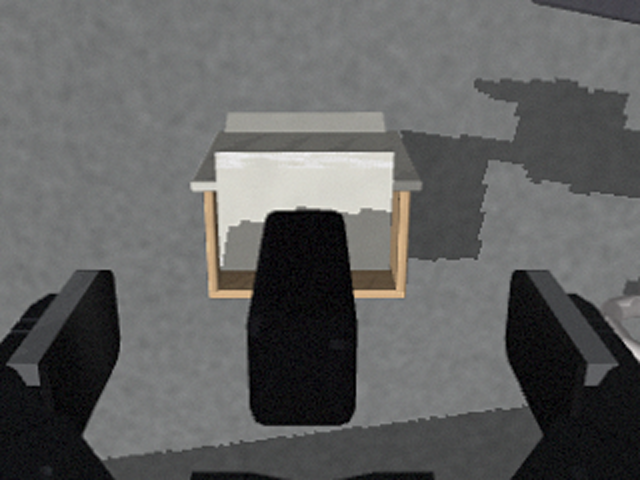

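The post (crop column 302) sits between the pads (middle 311), about 1.7 mm off. I'll correct for that and close.

```bash
python3 -m crank '{"slide":[[0,-0.0015,0],[0,-0.0015,0],[0,-0.0015,0],[0,-0.0015,0],[0,-0.0015,0],[0,-0.0015,0],[0,-0.0015,0],[0,-0.0015,0]],"roll":[0,0,0,0,0,0,0,0],"grip":[0.06,0.04,0.02,0.01,0.01,0.01,0.01,0.01]}' 80
python3 - <<'E'
from h import *
s=observe();print(s["position"],s["grip_width"],s["ft_force"])
im=get_image("wrist");save(im,"w4.png",(160,160,480,400),2)
E
```

```text
time_s: 5.0
position: [0.4622, -0.1851, 0.1451]
tool_rot: [[0.98, 0.197, 0.001], [0.197, -0.98, -0.0], [0.001, 0.001, -1.0]]
ft_force: [1.7, 0.1, 3.3]
grip_width: 0.0191
[ 0.46222414 -0.18505294  0.14506979] 0.019086668231577834 [1.71079023 0.09131894 3.34339248]
```

View pics/w4.png

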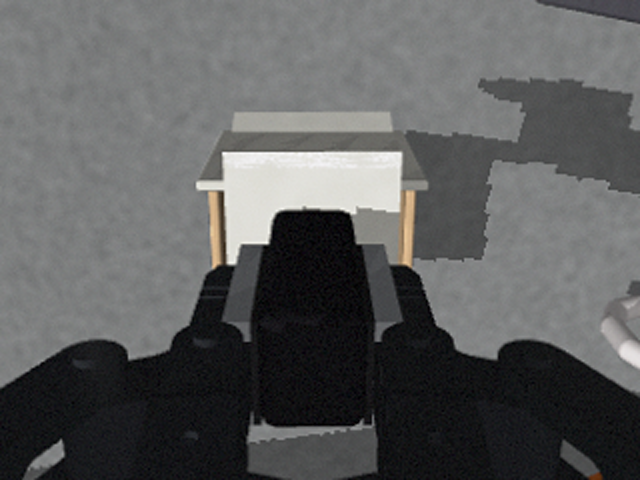

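The post is gripped at 19 mm opening and the caddy is aligned. Lifting.

```bash
python3 -m crank '{"slide":[[0,0,-0.01],[0,0,-0.03],[0,0,-0.055],[0,0,-0.08],[0,0,-0.1],[0,0,-0.112],[0,0,-0.115],[0,0,-0.115]],"roll":[0,0,0.02,0.06,0.1,0.14,0.17,0.1826],"grip":[0.01,0.01,0.01,0.01,0.01,0.01,0.01,0.01]}' 80
python3 - <<'E'
from h import *
s=observe();p=s["position"];print(p,s["tool_rot"],s["grip_width"],s["ft_force"])
r=np.array(s["tool_rot"])
d=np.array([.576,-.100,p[2]])-p; print("delta tool",r.T@d)
for n in("side","top"):
    im=get_image(n);save(im,n+"5.png",(300,140,460,260) if n=="side" else (320,190,480,310),5)
im=get_image("wrist");save(im,"w5.png")
E
```

```text
time_s: 5.85
position: [0.4616, -0.1847, 0.2602]
tool_rot: [[1.0, 0.015, -0.0], [0.015, -1.0, 0.0], [-0.0, -0.0, -1.0]]
ft_force: [-0.6, 0.0, -4.9]
grip_width: 0.0193
[ 0.46158346 -0.18472407  0.26022978] [[ 9.99881053e-01  1.54180927e-02 -4.03012392e-04]
 [ 1.54181226e-02 -9.99881131e-01  7.12898263e-05]
 [-4.01865334e-04 -7.74950411e-05 -9.99999916e-01]] 0.01928681524524546 [-0.64525289  0.03641311 -4.90946474]
delta tool [ 1.15709213e-01 -8.29499154e-02 -4.00713178e-05]
```

View pics/side5.png

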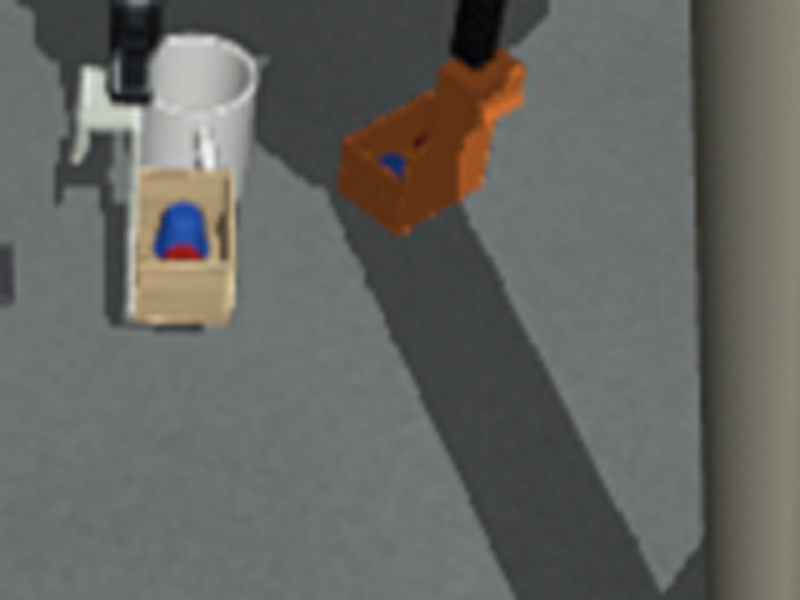

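View pics/w5.png

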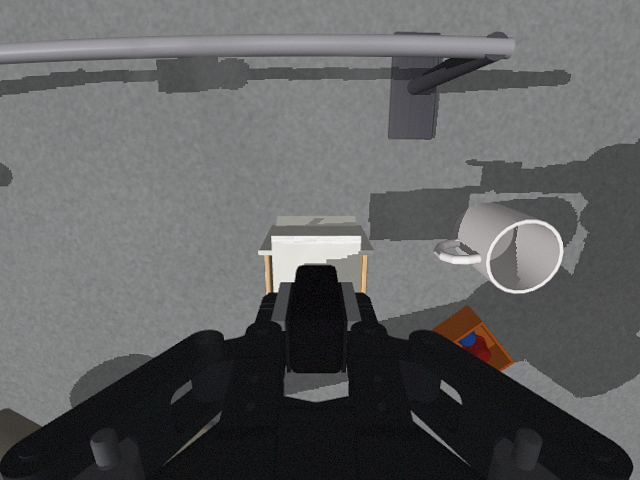

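Run:
```python
from h import *
from scipy.optimize import least_squares
T=get_image("top");S=get_image("side");W=get_image("wrist")
s_=observe();p=s_["position"]
for px in[(5,53.5),(150,48.5),(300,46.5),(480,47)]:
    print("rail",atz(W,px,.18).round(4), .5845-.016*atz(W,px,.18)[1])
s=lambda x,y:(300-.4+x/5,140-.4+y/5)
obs=[(S,s(230,323),(-.055,.04,0)),(S,s(236,264),(-.055,.04,.045)),(S,s(132,322),(.002,.04,0)),(S,s(136,262),(0.002,.04,.045)),(S,s(232,172),(-.055,-.04,.045)),
# wrist: crown near/far edge
(W,(272,237),(.0+.004,.022,.130)),(W,(361,236),(.004,-.022,.130))]
obs=obs[:5]
from scipy.spatial.transform import Rotation as Ro
def f(v):
    M=Ro.from_euler("ZYX",[.0157,v[3],0]).as_matrix();r=[]
    for im,px,P in obs: r.append(proj(im,np.array(v[:3])+M@np.array(P))[0]-px)
    return np.r_[np.ravel(r),[(v[1]-p[1])*500]]
q=least_squares(f,[.456,-.185,.115,0]);print(q.x,np.round(q.fun,1).tolist())
M=Ro.from_euler("ZYX",[.0157,q.x[3],0]).as_matrix()
print("hook",q.x[:3]+M@[.016,0,.119],"tcp",p)
# wrist projection of hypothesised hook corners
for nm,P in dict(plateL=(0,.022,.130),plateR=(0,-.022,.130),lipL=(.03,.022,.101),lipR=(.03,-.022,.101),crL=(.03,.022,.13),crR=(.03,-.022,.13),plL=(.0,.04,.1),boxL=(-.055,.04,.045)).items():
    print(nm,proj(W,[p[0]-.006+P[0],p[1]+P[1]+.0157*P[0],p[2]-.145+P[2]])[0].round(1))
save(W,"w6.png",(240,200,400,320),5)
```

```text
rail [0.5851 0.0101 0.18  ] 0.5843385543778173
rail [ 0.5861 -0.0835  0.18  ] 0.5858359745091356
rail [ 0.5874 -0.1741  0.18  ] 0.5872854292587585
rail [ 0.5901 -0.2824  0.18  ] 0.5890176684794751
[ 4.55987386e-01 -1.84949686e-01  1.15399981e-01 -1.99871284e-04] [0.3, 0.2, 0.2, 0.5, -0.4, -0.2, -0.7, 0.2, 0.6, -0.7, -0.1]
hook [ 0.47196163 -0.18469887  0.23440318] tcp [ 0.46176463 -0.18479646  0.25944128]
plateL [271.5 296.5]
plateR [356.4 297.8]
lipL [275.9 226.2]
lipR [352.5 227.4]
crL [269.2 241.3]
crR [358.6 242.7]
plL [248.  273.3]
boxL [265.2 309.7]
```

View pics/w6.png

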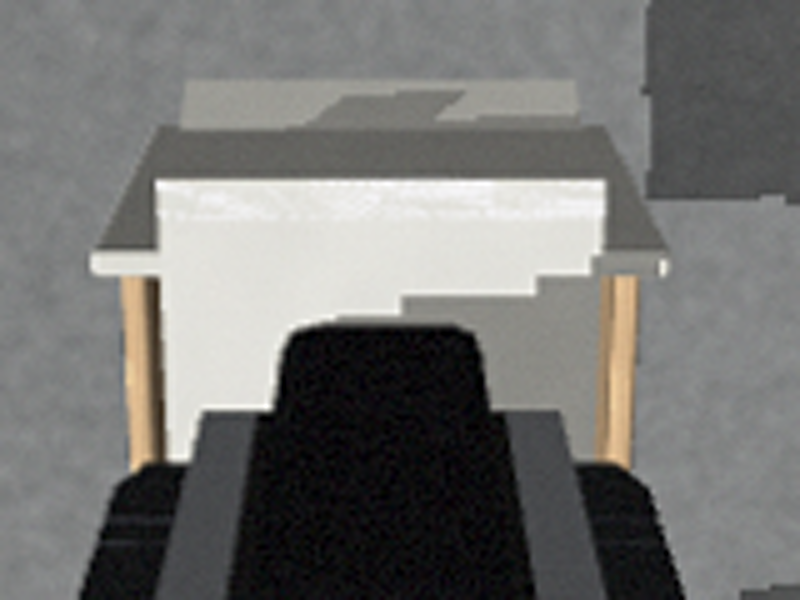

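View pics/top5.png

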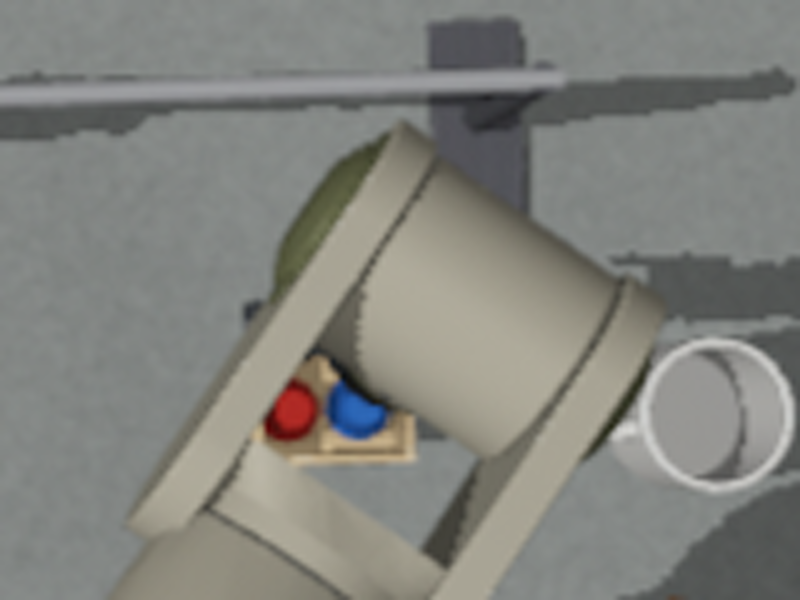

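Caddy is upright, and the hook is 10.5 mm ahead of the TCP and 26 mm below it. The rail is x ≈ 0.586 at y = -0.10. Now moving over it.

```bash
python3 -m crank '{"slide":[[0,-0.025,0],[0.01,-0.055,0],[0.03,-0.075,0],[0.055,-0.083,0],[0.08,-0.083,0],[0.1,-0.083,0],[0.111,-0.083,0],[0.1145,-0.083,0]],"roll":[0,0,0,0,0,0,0,0],"grip":[0.01,0.01,0.01,0.01,0.01,0.01,0.01,0.01]}' 80
python3 - <<'E'
from h import *
S=get_image("side");save(S,"s7.png",(220,100,380,220),5);W=get_image("wrist");save(W,"w7.png",(160,100,480,340),2)
s=observe();p=s["position"];print(p,s["tool_rot"],s["grip_width"],s["ft_force"])
print("rail proj side", proj(S,[[.5861,-.1,.18],[.5868,-.14,.18]]), "hook proj",proj(S,np.array(p)+[.0105,0.022,-.026]))
E
```

```text
time_s: 6.95
position: [0.5758, -0.1, 0.259]
tool_rot: [[1.0, 0.017, -0.001], [0.017, -1.0, 0.0], [-0.001, -0.0, -1.0]]
ft_force: [-0.1, 0.0, -4.1]
grip_width: 0.0188
[ 0.57499795 -0.10002226  0.25936171] [[ 9.99863230e-01  1.65084641e-02 -9.96044860e-04]
 [ 1.65087576e-02 -9.99863680e-01  2.87131301e-04]
 [-9.91168982e-04 -3.03535493e-04 -9.99999463e-01]] 0.019108361774687162 [ 0.9414932  -0.11398312 -3.14659039]
rail proj side [[277.3208565  196.68103144]
 [278.58003671 186.28623222]] hook proj [[275.57926759 187.7203227 ]]
```

View pics/s7.png

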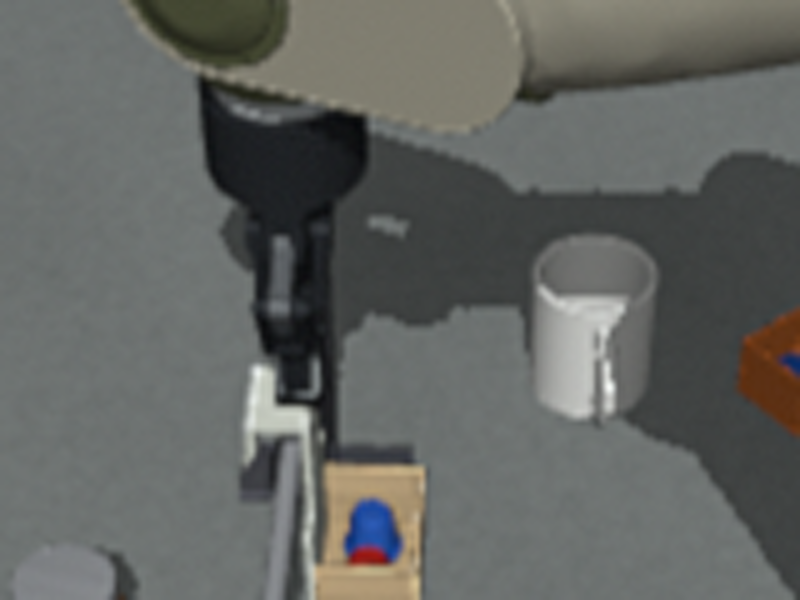

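View pics/w7.png

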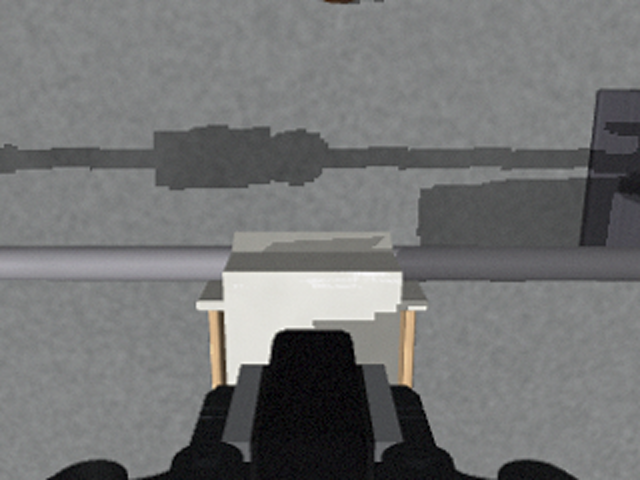

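The side crop shows the rail (col 290) between the tongue (250) and the plate (305). Lowering part-way.

```bash
python3 -m crank '{"slide":[[0,0,0.005],[0,0,0.012],[0,0,0.019],[0,0,0.025],[0,0,0.029],[0,0,0.03],[0,0,0.03],[0,0,0.03]],"roll":[0,0,0,0,0,0,0,0],"grip":[0.01,0.01,0.01,0.01,0.01,0.01,0.01,0.01]}' 80
python3 - <<'E'
from h import *
S=get_image("side");save(S,"s8.png",(240,140,340,215),8)
s=observe();p=s["position"];print(p,s["grip_width"],s["ft_force"])
E
```

```text
time_s: 7.85
position: [0.5752, -0.1001, 0.2301]
tool_rot: [[1.0, 0.016, 0.001], [0.016, -1.0, -0.0], [0.001, 0.0, -1.0]]
ft_force: [-0.5, -0.4, -3.7]
grip_width: 0.0193
[ 0.57519036 -0.10006035  0.23010621] 0.01927243890896772 [-0.42867015  0.26018536 -3.37426491]
```

View pics/s8.png

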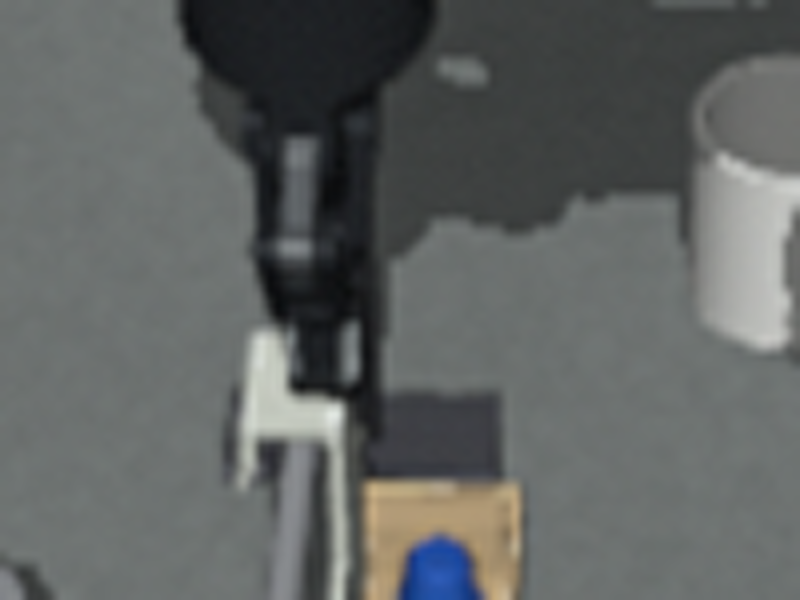

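Rail (crop col 295) is centred in the hook (252 to 328). Lowering on.

```bash
python3 -m crank '{"slide":[[0,0,0.005],[0,0,0.01],[0,0,0.015],[0,0,0.019],[0,0,0.022],[0,0,0.0235],[0,0,0.024],[0,0,0.024]],"roll":[0,0,0,0,0,0,0,0],"grip":[0.01,0.01,0.01,0.01,0.01,0.01,0.01,0.01]}' 80
python3 - <<'E'
from h import *
for i in range(3):
    get_image("top");s=observe();print(s["position"],s["ft_force"],s["wrist_torque"])
E
```

```text
time_s: 8.7
position: [0.5751, -0.1001, 0.206]
tool_rot: [[1.0, 0.016, 0.0], [0.016, -1.0, -0.0], [0.0, 0.0, -1.0]]
ft_force: [-0.2, 0.6, -1.1]
grip_width: 0.019
[ 0.57512284 -0.10005808  0.2060359 ] [-0.3306341  -0.18659298 -2.3356847 ] [ 0.03805005  0.02938652 -0.04029891]
[ 0.5751159  -0.1000641   0.20605431] [-0.03166463  0.17425388 -1.73092193] [0.06766485 0.11456211 0.04540296]
[ 0.57512982 -0.10008198  0.20600412] [-0.1019124  -0.08048388 -2.20241782] [0.04297423 0.05798716 0.0253449 ]
```

```bash
python3 -m crank '{"slide":[[0,0,0.0005],[0,0,0.0005],[0,0,0.001],[0,0,0.001],[0,0,0.001],[0,0,0.001],[0,0,0.001],[0,0,0.001]],"roll":[0,0,0,0,0,0,0,0],"grip":[0.01,0.01,0.01,0.01,0.01,0.01,0.01,0.01]}' 80
python3 - <<'E'
from h import *
for i in range(3):
    S=get_image("side");s=observe();print(s["position"],s["ft_force"],s["wrist_torque"])
save(S,"s9.png",(240,140,340,215),8)
E
```

```text
time_s: 9.65
position: [0.5751, -0.1001, 0.2059]
tool_rot: [[1.0, 0.016, 0.001], [0.016, -1.0, -0.001], [0.001, 0.001, -1.0]]
ft_force: [-3.5, 1.1, 7.0]
grip_width: 0.0188
[ 0.57515661 -0.10007122  0.2059183 ] [-2.77019944  1.31682853  6.88136601] [0.20207328 0.5500193  0.03844614]
[ 0.57514641 -0.10005844  0.20593739] [-4.53783014  1.73046002  7.92181633] [ 0.25701216  0.57291461 -0.01790998]
[ 0.57514636 -0.10007814  0.20593076] [-4.65468146e+00 -3.53986013e-04  6.52883403e+00] [ 0.25074829  0.5396053  -0.01617215]
```

View pics/s9.png

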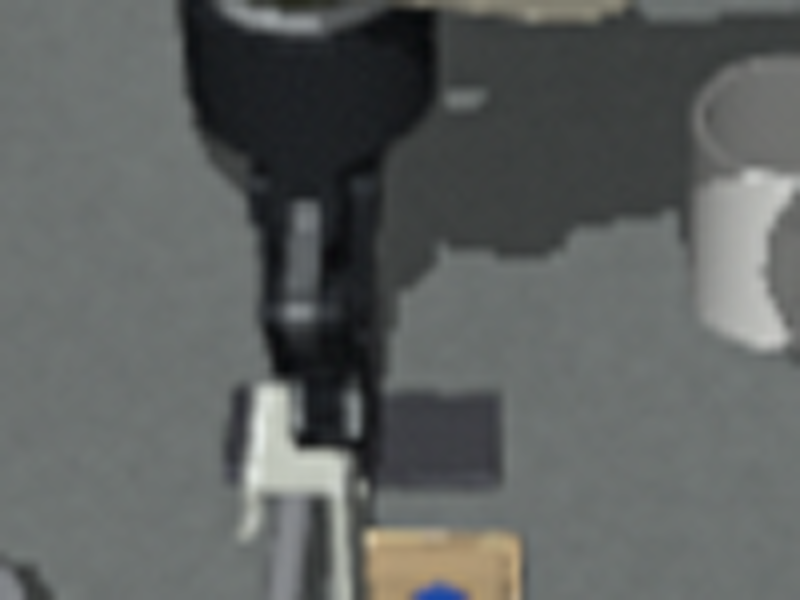

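The force went from -3.5 to +7 N in z, so the crown is seated on the rail. Now I'll slide along with a slightly lighter down-press.

```bash
python3 -m crank '{"slide":[[0,-0.003,-0.0004],[0,-0.01,-0.0004],[0,-0.02,-0.0004],[0,-0.032,-0.0004],[0,-0.044,-0.0004],[0,-0.055,-0.0004],[0,-0.065,-0.0004],[0,-0.07,-0.0004]],"roll":[0,0,0,0,0,0,0,0],"grip":[0.01,0.01,0.01,0.01,0.01,0.01,0.01,0.01]}' 80
python3 - <<'E'
from h import *
for i in range(2):
    S=get_image("side");s=observe();print(s["position"],s["ft_force"],s["wrist_torque"],s["grip_width"])
save(S,"s10.png",(230,140,350,230),6)
E
```

```text
time_s: 10.6
position: [0.5744, -0.0295, 0.2059]
tool_rot: [[1.0, 0.017, 0.002], [0.017, -1.0, -0.001], [0.002, 0.001, -1.0]]
ft_force: [-0.0, -5.4, 4.7]
grip_width: 0.0195
[ 0.57440696 -0.02892058  0.20593149] [-0.26887165 -0.48515934  5.85758829] [-0.1625152  -0.22498031  0.02568024] 0.018825000084737985
[ 0.57440069 -0.02894023  0.20589539] [-0.40769807  0.2737874   6.40480477] [ 0.17137545 -0.1614041  -0.02440212] 0.01900999977397011
```

View pics/s10.png

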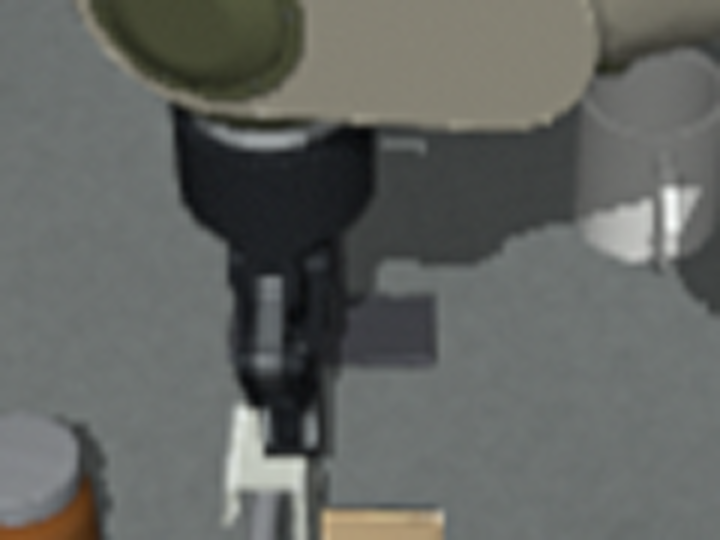

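Still hooked, with only small forces. Continuing to about 15 mm short of the buffer.

```bash
python3 -m crank '{"slide":[[0,-0.003,0],[0,-0.01,0],[0,-0.019,0],[0,-0.029,0],[0,-0.039,0],[0,-0.049,0],[0,-0.057,0],[0,-0.062,0]],"roll":[0,0,0,0,0,0,0,0],"grip":[0.01,0.01,0.01,0.01,0.01,0.01,0.01,0.01]}' 80
python3 - <<'E'
from h import *
for i in range(3):
    S=get_image("side");s=observe();print(s["position"],s["ft_force"],s["wrist_torque"],s["grip_width"])
T=get_image("top");save(T,"t11.png",(230,180,350,270),6)
save(S,"s11.png",(220,190,340,280),6)
E
```

```text
time_s: 11.5
position: [0.5734, 0.0322, 0.2059]
tool_rot: [[1.0, 0.016, 0.002], [0.016, -1.0, -0.001], [0.002, 0.001, -1.0]]
ft_force: [-1.3, -5.8, 5.3]
grip_width: 0.0192
[0.57333691 0.03294387 0.20591449] [ 0.30811944 -1.07360189  5.34964454] [-0.30776543 -0.2093612  -0.03897231] 0.018763269026925662
[0.57334491 0.0328678  0.2059149 ] [-0.21900536  0.17471768  5.91557228] [-0.03197645 -0.24932638  0.04806387] 0.01915199714868789
[0.57333252 0.03284725 0.20590869] [0.38455011 0.53591202 5.94076159] [ 0.03064786 -0.19242418 -0.01018937] 0.019249202133944227
```

View pics/s11.png

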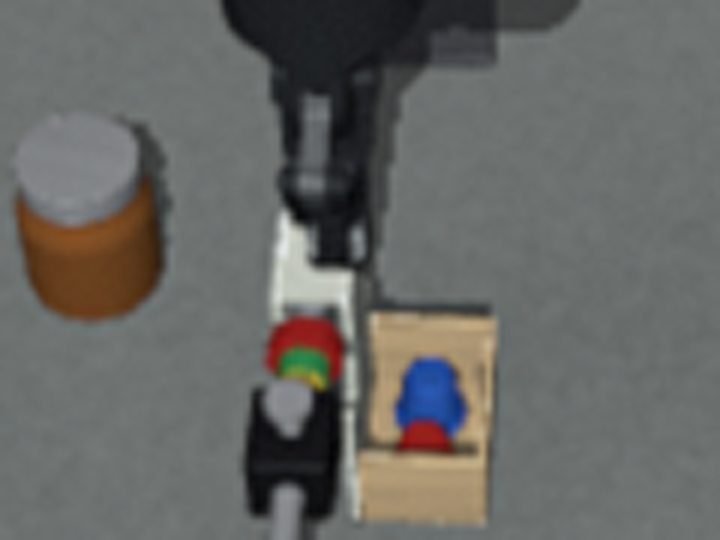

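View pics/t11.png

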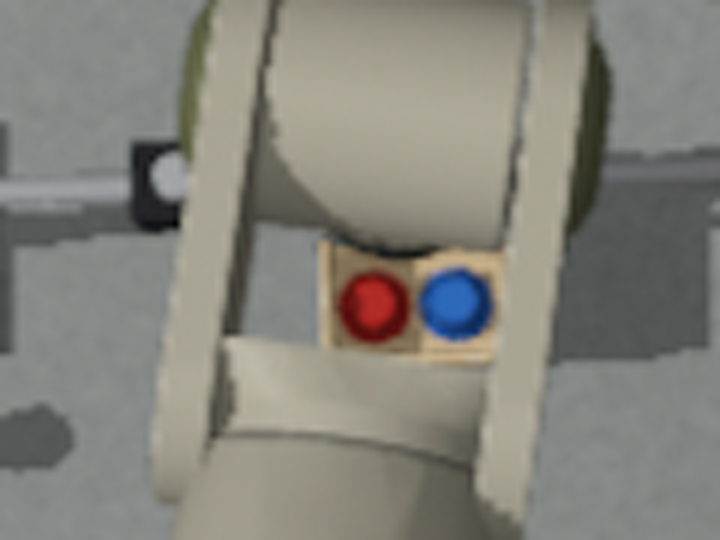

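The stem shows in the side view at crop (305,365), and the gap is about 15 mm. The top view is blocked by the arm. I'll close in to about 2 mm and check with the wrist camera.

```bash
python3 -m crank '{"slide":[[0,-0.002,0],[0,-0.004,0],[0,-0.006,0],[0,-0.008,0],[0,-0.01,0],[0,-0.012,0],[0,-0.013,0],[0,-0.013,0]],"roll":[0,0,0,0,0,0,0,0],"grip":[0.01,0.01,0.01,0.01,0.01,0.01,0.01,0.01]}' 80
python3 - <<'E'
from h import *
for i in range(2):
    W=get_image("wrist");s=observe();print(s["position"],s["ft_force"],s["wrist_torque"],s["grip_width"])
save(W,"w12.png",(160,180,360,330),4)
f=W["frame"]
E
```

```text
time_s: 12.5
position: [0.5732, 0.0449, 0.2059]
tool_rot: [[1.0, 0.016, 0.002], [0.016, -1.0, -0.001], [0.002, 0.001, -1.0]]
ft_force: [0.8, -3.4, 6.3]
grip_width: 0.0192
[0.57318781 0.04490635 0.20592508] [-0.09504985 -3.63929464  5.91867408] [-0.6825726  -0.15599589  0.03416153] 0.019032596844264688
[0.57318226 0.04492145 0.20590773] [-0.40639846 -3.83632487  5.41327255] [-0.63506499 -0.142116   -0.06078822] 0.01900319215231523
```

View pics/w12.png

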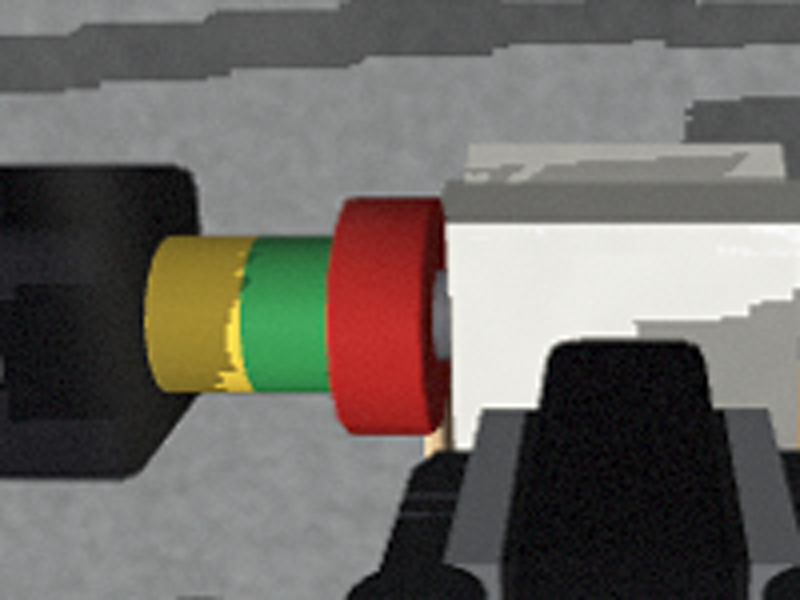

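The wrist view is clear: stem fully out (yellow about 150–245, green 245–330), gap about 2 mm. Pressing 7 mm, then I'll look again.

```bash
python3 -m crank '{"slide":[[0,-0.001,0],[0,-0.002,0],[0,-0.003,0],[0,-0.004,0],[0,-0.005,0],[0,-0.006,0],[0,-0.007,0],[0,-0.007,0]],"roll":[0,0,0,0,0,0,0,0],"grip":[0.01,0.01,0.01,0.01,0.01,0.01,0.01,0.01]}' 100
python3 - <<'E'
from h import *
for i in range(2):
    W=get_image("wrist");s=observe();print(s["position"],s["ft_force"],s["wrist_torque"],s["grip_width"])
save(W,"w13.png",(160,180,360,330),4)
E
```

```text
time_s: 13.4
position: [0.5731, 0.0513, 0.206]
tool_rot: [[1.0, 0.016, 0.002], [0.016, -1.0, -0.002], [0.002, 0.002, -1.0]]
ft_force: [-0.3, -6.9, 6.0]
grip_width: 0.019
[0.57309509 0.05132157 0.20595548] [ 0.40955608 -6.40219263  6.08176787] [-1.14038398 -0.15705186 -0.08546454] 0.018970270234947035
[0.57311199 0.0513343  0.20594146] [ 0.43675115 -6.88584389  5.90678828] [-1.14986922 -0.10861159 -0.03097267] 0.018775131261748713
```

View pics/w13.png

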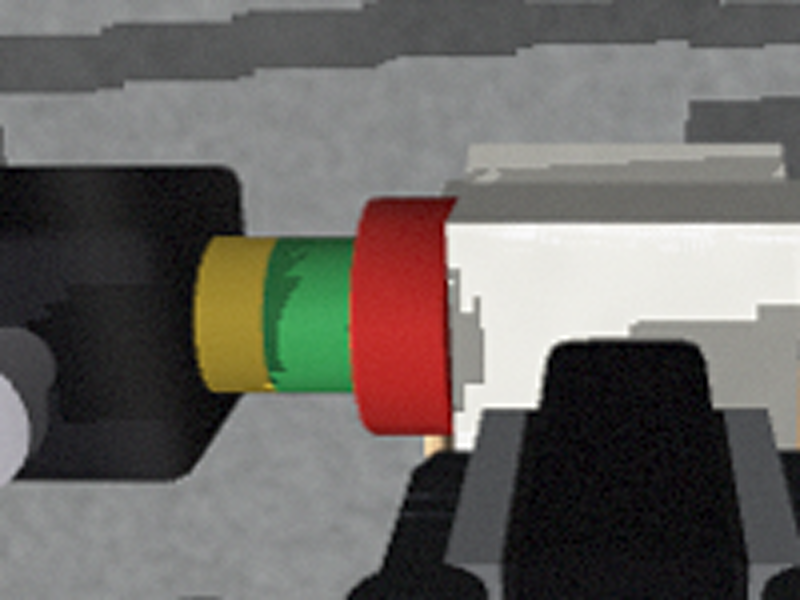

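About 3.3 mm is pressed and about 9 mm of yellow is left. Continuing slowly.

```bash
python3 -m crank '{"slide":[[0,-0.0015,0],[0,-0.003,0],[0,-0.0045,0],[0,-0.006,0],[0,-0.0075,0],[0,-0.0085,0],[0,-0.009,0],[0,-0.009,0]],"roll":[0,0,0,0,0,0,0,0],"grip":[0.01,0.01,0.01,0.01,0.01,0.01,0.01,0.01]}' 100
python3 - <<'E'
from h import *
for i in range(2):
    W=get_image("wrist");s=observe();print(s["position"],s["ft_force"],s["wrist_torque"],s["grip_width"])
save(W,"w14.png",(160,180,360,330),4)
E
```

```text
time_s: 14.3
position: [0.573, 0.0597, 0.206]
tool_rot: [[1.0, 0.015, 0.002], [0.015, -1.0, -0.003], [0.002, 0.003, -1.0]]
ft_force: [-0.3, -8.7, 6.3]
grip_width: 0.0188
[0.57296709 0.0596768  0.20598542] [-0.30171581 -9.81370083  5.61639834] [-1.68825723 -0.0786032  -0.09977847] 0.018734630008153303
[0.57298054 0.05968492 0.20600259] [ 0.10524654 -8.80006375  6.83013222] [-1.66987661 -0.08082041 -0.08315306] 0.01917744149737238
```

View pics/w14.png

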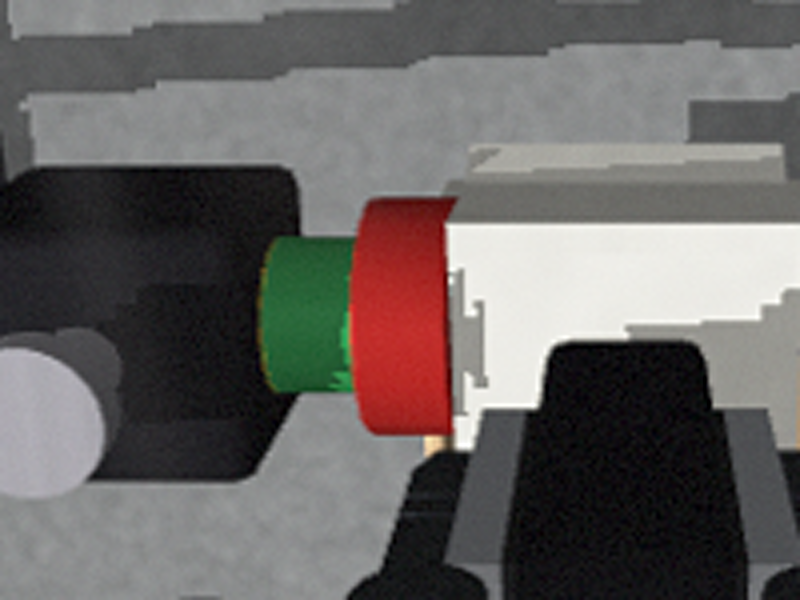

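Only a hair of yellow is left at crop column 262, so I'm adding 0.7 mm and holding.

```bash
python3 -m crank '{"slide":[[0,-0.0004,0],[0,-0.0007,0],[0,-0.0007,0],[0,-0.0007,0],[0,-0.0007,0],[0,-0.0007,0],[0,-0.0007,0],[0,-0.0007,0]],"roll":[0,0,0,0,0,0,0,0],"grip":[0.01,0.01,0.01,0.01,0.01,0.01,0.01,0.01]}' 100
python3 - <<'E'
from h import *
for i in range(2):
    W=get_image("wrist");s=observe();print(s["position"],s["ft_force"],s["wrist_torque"],s["grip_width"])
save(W,"w15.png",(160,180,360,330),4)
S=get_image("side");save(S,"s15.png",(220,190,340,280),6)
T=get_image("top");save(T,"t15.png",(140,140,500,350),2)
for n in ["mug_mid","bottle_mid","jar_mid"]:
    o=[]
    for im in(T,S):
        d=silhouettes(n,im)
        if d:o.append((im,d[0]["box"][:2]));print(n,im["shot"],np.round(d[0]["box"],1))
E
```

```text
time_s: 15.2
position: [0.5729, 0.0603, 0.206]
tool_rot: [[1.0, 0.015, 0.002], [0.015, -1.0, -0.004], [0.002, 0.004, -1.0]]
ft_force: [0.4, -10.3, 6.1]
grip_width: 0.0189
[0.57294848 0.06025571 0.20596567] [-1.70773092 -9.98827154  6.28886342] [-1.76436664 -0.07206142 -0.06207434] 0.018721034885066868
[0.57294566 0.06027438 0.20598528] [-1.40919331 -9.63110498  6.43758586] [-1.75002949 -0.08724212 -0.13139812] 0.01898527205146007
mug_mid 44 [456.5 272.2  41.8  30.8]
mug_mid 43 [341.1 177.4  10.9  13. ]
bottle_mid 43 [310.5 394.8  29.4  53.9]
jar_mid 44 [349.5 163.2  29.4  30.2]
jar_mid 43 [236.2 227.2  24.9  35.1]
```

View pics/w15.png

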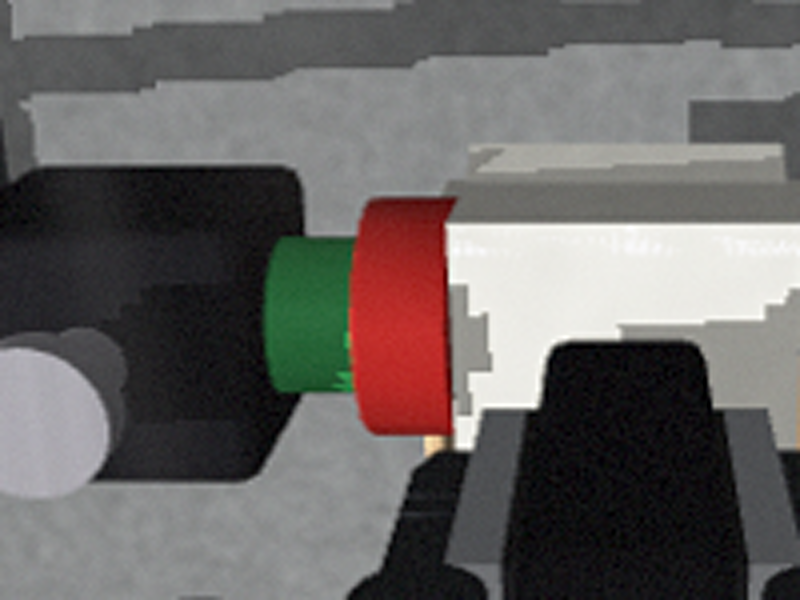

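View pics/s15.png

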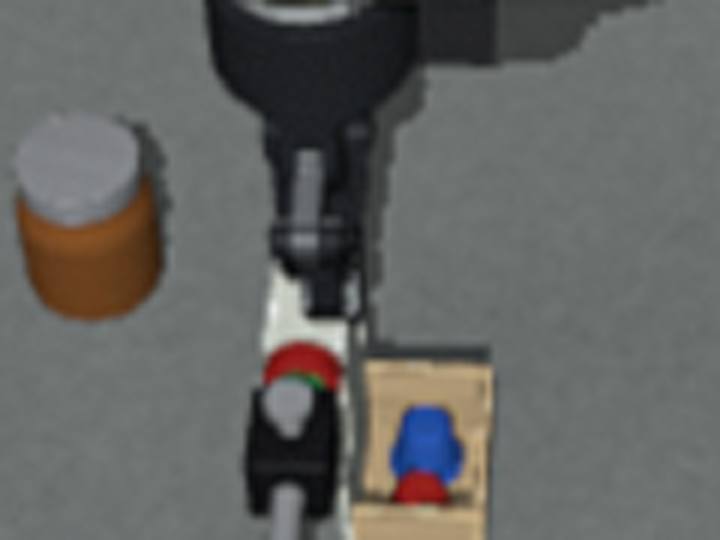

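View pics/t15.png

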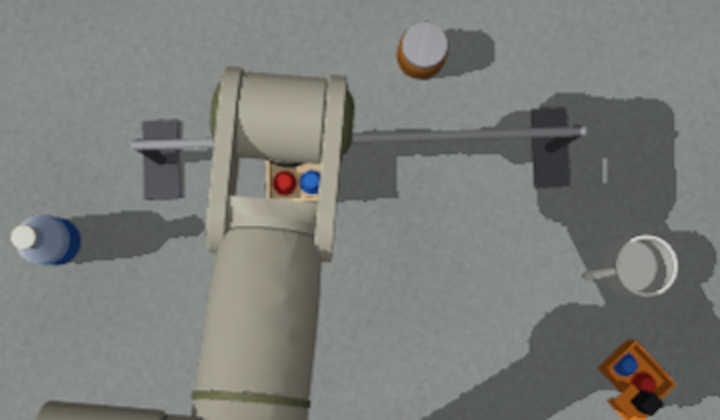

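Yellow is gone and green still shows (265–352). The mug, bottle and jar haven't moved. One more hold to check it's steady, then I'll hand in.

```bash
python3 -m crank '{"slide":[[0,0,0],[0,0,0],[0,0,0],[0,0,0],[0,0,0],[0,0,0],[0,0,0],[0,0,0]],"roll":[0,0,0,0,0,0,0,0],"grip":[0.01,0.01,0.01,0.01,0.01,0.01,0.01,0.01]}' 100
python3 - <<'E'
from h import *
W=get_image("wrist");s=observe();print(s["position"],s["ft_force"],s["qvel"])
f=cv2.cvtColor(W["frame"],cv2.COLOR_RGB2HSV)[225:280,190:260]
h,sa=f[...,0],f[...,1]
print("yellow",((h>18)&(h<35)&(sa>120)).sum(),"green",((h>50)&(h<85)&(sa>100)).sum())
print(close_job())
E
```

```text
time_s: 16.5
position: [0.573, 0.0603, 0.206]
tool_rot: [[1.0, 0.015, 0.002], [0.015, -1.0, -0.003], [0.002, 0.004, -1.0]]
ft_force: [-0.4, -10.5, 5.5]
grip_width: 0.0189
[0.57295632 0.06024004 0.20598116] [  0.04632707 -10.16951565   6.84893095] [ 0.04724783 -0.07873318  0.06281398 -0.02086422  0.08316407 -0.03335647]
yellow 5 green 800
the job is handed in; nothing more can be done
None
```

The caddy is hooked on the rail, pressed about half-way into the buffer, and the arm is still holding it there. I handed the job in at about 16.5 s of the 51 s allowed.

I gripped the pale wooden caddy by its black post, not the orange look-alike. I hooked it over the bare rail about 150 mm short of the buffer, then slid it along, still hooked, until it pressed the buffer.

Last checks:
- **Buffer:** the yellow is gone (5 stray pixels) and the green still shows (800 pixels), which puts it about 12 mm in.
- **Push:** the wrist reads about 10 N along the rail. About 3.7 N of that was already there from sliding friction before contact, leaving about 6.4 N on the spring.
- **Hold:** the TCP stayed still through the last hold, and the tool was within about 0.3° of vertical. The hook was still pressed down on the rail, at the same height as when it first seated.
- **Other things:** the mug, bottle and jar look unmoved. The network did not find the bottle in the last top view, but it shows at its old place there and in the side view. The arm hid the buffer from the top camera, so I judged the press from the wrist and side views.

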